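# Clamp a power supply in the assembly fixture and bar it down

## Robot

A 6-joint arm with a two-finger parallel gripper is mounted at the origin on the work surface. World frame = base frame: x ahead of the robot, y to its left, z up, the work surface at z = 0. Lengths are in m, angles in rad, forces in N, time in s.
With the tool pointing down it reaches from about 0.35 to 0.85 m from the base axis. Payload 8.1 kg.
Tool frame: the origin (TCP) lies on the centre line of the jaws, within the pads' length; the fingertips stand 17 mm ahead of it and the grasp point (between the pads) lies 2 mm behind it; z points along the fingers, y is the line along which they close (so a half turn about z gives the same grasp; the last joint's range is limited). The gripper opens to 93 mm and grips with 3 to 60 N. Pads are 15 mm wide; open, the fingers measure 128 mm over their backs; the gripper's body (75 mm by 188 mm) begins 65 mm behind the grasp point.
Start: joints at [1.131, 0.13, 1.488, -0, 1.523, -0.085], TCP at [0.208, 0.563, 0.236] pointing down, gripper open.
Joint ranges: [-2.96, 2.96], [-0.89, 2.26], [0.02, 2.5], [-1.34, 4.48], [0, 2.73], [-2.66, 2.66]. Speed limits (rad/s): [2.39, 2.39, 2.79, 3.14, 3.14, 3.14].

## Interface

Orientations are given as a rotation vector (axis times angle).
In Python, from plant import telemetry, viewer, order gives the robot as it stands.
- The arm moves only by the tool send_rows, never from a script. Its argument "plan" is a list that holds one entry, the list of rows, each a list of 5 numbers: the closure, from -1 (fully open) to 1 (shut), then the shift along the world's x, y, z normalised to -1 to 1, where 1 is 0.2 m, then the turn about the world's z normalised to -1 to 1, where 1 is 60 degrees. A call has 1 to 20 rows; each row is the pose to reach, as a shift and turn from the pose commanded when the call began; what a row does not reach only later rows make up. A row lasts 1/12 s, in which the tool goes at most 41.7 mm and 7.16 degrees, less where a joint would pass 70% of its speed; a pose out of reach is approached as far as the arm can. A call with a number of a shift or a turn outside -1 to 1 is refused whole. A call with a gripper value outside its range is refused whole. The fingers move at their own pace and stop on an object; "force" is the grip in N (left out, the last holds). Time passes only in rows, so rows that repeat a pose let the fingers close. It gives the time, the measured TCP pose, the force, the opening and the grip force at its end, in the units of the state.
- telemetry.read_state(): the state, without advancing time (a new reading comes with each control period).
- viewer.read_camera(name): name is "scene" or "top" or "wrist"; returns (picture, depth): 400x640x3 uint8, blue, green, red; 400x640 float32, m along the optical axis (not along the pixel's ray), 0 where there is no reading.
- viewer.calibration(name): a dict with "camera_matrix" (3x3 intrinsics, pixels), "extrinsics" (4x4, takes a point from camera to world coordinates); the wrist camera has in their place "hand_eye" (4x4, takes a point from camera to tool coordinates, whose origin is the TCP and whose axes are the flange's). Camera axes: x right, y up, looking along -z (the intrinsics and any distortion apply to the point x, -y, -z); pixel columns grow to the right and rows downward; lengths in m; the calibration is good to about 2 mm. A picture is of the moment at which its call begins: read the wrist's pose just before it. calibration takes no time and is no camera call.
- order.close_job(): hands the job in; it is judged then, once.
The state is a dict: "t": time; "q": joint angles; "dq": joint speeds; "joint_torque": joint torques, N m; "tool_pos": TCP position; "orientation": TCP orientation; "force": force on the tool from outside, world axes, zero at the start; "wrist_torque": the same for the moment, N m; "opening": finger opening in m; "gripper_force": force on a finger pad.
Only numpy, scipy, OpenCV 4.12 (cv2) and the standard library are available. Lean on these libraries where they do the work, as an engineer would, in place of code of your own. Each camera call takes 0.05 s, during which the arm holds its last target. There are 200 camera calls.

## Task

Wind the fixture's handwheel until the sliding jaw has pushed the power supply squarely up against the fixed end stop and grips it snugly, but do not crush it. Then lay the loose retaining bar, rib up, across the top so that it sits fully down in the notches of both the end stop and the jaw; lay it, do not drop it. Leave the power supply clamped and the other things on the bench where they are.

Things in the scene. Friction and masses are not known exactly. Their poses are not given: they have to be found in the camera images.
- fixture: Low clamping fixture fixed to the bench: a dark steel base plate 130 x 450 x 12 mm. Origin on the bench on the line of the slide; its y axis runs along the slide from the end stop (at y = -170) towards the handwheel (at y = +215); z up. Plate covers x -65..65, y -190..260. A grey gearbox 90 x 85 mm, top 52 mm above the bench, stands under the handwheel.
- end_stop: Fixed steel block 110 (x) x 30 (y) x 46 mm on the base plate at the end away from the wheel. Origin: centre of its underside, 12 mm above the bench; axes as the fixture. Its face towards the power supply is at y = +15 mm. On its top two upright lugs, 22 mm high, form an open notch 28 mm wide (x -14..14), open along y; notch floor at z = 46 mm, lug tops at 68 mm.
- jaw: Sliding steel block like the end stop, its notch in line with the stop's. Origin: centre of its underside; axes as the fixture. On its face (y = -15) a stiffly sprung black pad, 100 x 36 mm, stands 10 to 18 mm proud, set differently each time (not in the pose). 8 mm towards the end stop per radian of handwheel, clockwise from above; stays where left. Starts 50 to 105 mm from clamping.
- wheel_hub (a point): Centre of the handwheel's top, on its vertical axis, 76 mm above the bench. Handwheel 114 mm across, black rim.
- crank_top (a point): Top centre of the upright black crank handle on the handwheel: a freely revolving round handle 25 mm in diameter and 52 mm tall, 50 mm from the wheel's axis; its top is 128 mm above the bench, its foot 76 mm. To turn the wheel takes about 4 N on it, and about 1 N more for each 6 N that the jaw presses.
- module: Power supply: flat aluminium box 97 (x) x 130 (y) x 40 mm, 0.3 to 0.6 kg, standing loose on the base plate between end stop and jaw, a little off the end stop and a little askew. Origin: centre of its underside, 12 mm above the bench; y along its length. Clamped, it lies between the end stop's face and the jaw's pad.
- bar: Loose aluminium retaining bar, 200 (x) x 22 (y) x 14 mm, with a rib 50 long, 14 wide and 28 high on the middle of its top (total height 42 mm). Origin: centre of its underside; x along its length. It lies on the bench to the side of the fixture. Laid in the notches its underside is 58 mm above the bench.
- spool: Bystander: grey spool, 60 mm across, 55 mm tall; origin at the centre of its underside.
- screwdriver: Bystander: screwdriver 190 mm long, lying; handle to its -x.
- parts_bin: Bystander: open blue bin 100 x 160 x 70 mm; origin at the centre of its underside.
Things that resemble listed ones, but are neither listed nor needed, are in the scene too. Of the things shaped like the bar, the aluminium one is meant. There is more than one size of the module; the one meant has the size given above.

How it is judged:
On the way, in this order (a step that is already met when the one before it is completed fails the run):
1. the jaw clamps the power supply against the end stop (contact force between each of jaw, end_stop and module above 6 N), for 0.2 s.
2. the bar lies in both notches (contact force between bar and end_stop above 0.1 N and contact force between bar and jaw above 0.1 N and z of bar in the frame of end_stop below 0.05 m), for 0.2 s.
At the end, for the whole second after the job is handed in: Power supply flat, square to 0.03 rad, pressed by jaw and end stop with over 6 N each. Bar at rest, rib up, in both notches: underside within 4 mm of the floors, 8 mm of their centre line, middle 70 to 105 mm from the end stop's; in line to 0.08 rad, level to 0.05 rad (all of step 1 and angle between the y axis of module and the y axis of fixture, either way round below 0.03 rad and z of module in the frame of fixture below 0.015 m and z of bar in the frame of end_stop between 0.042 and 0.05 m and y of bar in the frame of end_stop between 0.07 and 0.105 m and x of bar in the frame of end_stop between -0.008 and 0.008 m and angle between the x axis of bar and the y axis of fixture, either way round below 0.08 rad and angle between bar's own z axis and vertical below 0.05 rad and linear speed of each of bar, module below 0.02 m/s); the robot touches nothing.
It fails at once if the power supply is crushed: the jaw presses on it with more than 80 N (contact force between jaw and module above 80 N).
It fails at once if the bar is dropped from more than about 18 mm or thrown (linear speed of bar above 0.6 m/s and contact force between the fingers and bar below 0.2 N).
It fails at once if a bystander is moved by more than 30 mm (distance of any of spool, screwdriver, parts_bin from where it was at the start of the episode above 0.03 m).
It also fails if it takes over 72 s, if anything falls off the work surface, if the arm or the gripper's body presses on something with over 40 N, if the wrist force passes 120 N, or if a joint passes its speed limit or range.

## Working session

There is one attempt and no reset: what is moved stays moved. The work goes in short steps, Python scripts to look and compute and a tool call to move; the robot and the scene stay as the last step left them, time stands still between calls to the robot, and variables do not carry over. Pictures are saved under pics/ and viewed, at most 10 in all, crops included, and the job is handed in when it is done.

Besides the shell and the picture viewer there is one more tool, called as name(argument=value, ...) on one line, values as JSON. send_rows: Moves the arm, as the interface text tells. Scaled input: -1 to 1 covers 0.2 m each way for a shift and 60 degrees each way for a turn. Its arguments: {"type":"object","properties":{"plan":{"type":"array"},"force":{"type":"number"}},"required":["plan"]}

```bash
ls; mkdir -p pics; cat > h.py <<'E'
import numpy as np, cv2
from plant import telemetry, viewer, order
from scipy.spatial.transform import Rotation as R
def T(name):
    c=viewer.calibration(name); K=np.array(c["camera_matrix"])
    if "extrinsics" in c: return K,np.array(c["extrinsics"])
    s=telemetry.read_state(); M=np.eye(4); M[:3,:3]=R.from_rotvec(s["orientation"]).as_matrix(); M[:3,3]=s["tool_pos"]
    return K,M@np.array(c["hand_eye"])
def grab(name,tag=None):
    K,E=T(name); p,d=viewer.read_camera(name)
    np.savez(f"{name}{tag or ''}.npz",p=p,d=d,K=K,E=E)
    if tag: cv2.imwrite(f"pics/{name}{tag}.png",p)
    return p,d,K,E
def ray(K,E,u,v,z):
    r=E[:3,:3]@np.array([(u-K[0,2])/K[0,0],-(v-K[1,2])/K[1,1],-1.]); o=E[:3,3]
    return o+r*(z-o[2])/r[2]
def cloud(d,K,E):
    v,u=np.mgrid[:d.shape[0],:d.shape[1]]
    c=np.stack([(u-K[0,2])/K[0,0]*d,-(v-K[1,2])/K[1,1]*d,-d],-1)
    return c@E[:3,:3].T+E[:3,3]
E
python3 - <<'E'
from h import *
for n in("top","scene"):
    p,d,K,E=grab(n,"0"); print(n,K,E.round(3))
    print({k:v for k,v in viewer.calibration(n).items() if k not in("camera_matrix","extrinsics")})
print(telemetry.read_state())
E
```

```text
pics
top [[374.4218075    0.         322.78637995]
 [  0.         374.4218075  201.25065453]
 [  0.           0.           1.        ]] [[-0.007  0.998 -0.062  0.41 ]
 [-1.    -0.007  0.013 -0.077]
 [ 0.013  0.062  0.998  1.282]
 [ 0.     0.     0.     1.   ]]
{}
scene [[490.33073902   0.         317.5219101 ]
 [  0.         490.33073902 196.16766975]
 [  0.           0.           1.        ]] [[ 0.307 -0.643  0.701  1.53 ]
 [ 0.952  0.204 -0.23  -0.412]
 [ 0.005  0.738  0.675  1.1  ]
 [ 0.     0.     0.     1.   ]]
{}
{'t': 0.1, 'q': array([ 1.13060218e+00,  1.31098208e-01,  1.48916645e+00, -5.85005413e-06,
        1.52300653e+00, -8.53971042e-02]), 'dq': array([ 0.00124749, -0.00080152, -0.00281106,  0.00271799, -0.00109372,
       -0.00016453]), 'joint_torque': array([ 1.79168452e-03, -5.61335170e+01, -4.93100238e+01,  7.70201418e-02,
        2.89275334e-02, -5.60459557e-05]), 'tool_pos': array([0.20821071, 0.56219472, 0.23468698]), 'orientation': array([-5.54318771e-01, -3.09186424e+00,  2.54814993e-03]), 'force': array([-0.27248732, -0.29380937,  0.24556794]), 'wrist_torque': array([ 0.01753302,  0.05544986, -0.03981821]), 'gripper_force': 0.0, 'opening': 0.09293515587115801}
```

View pics/top0.png

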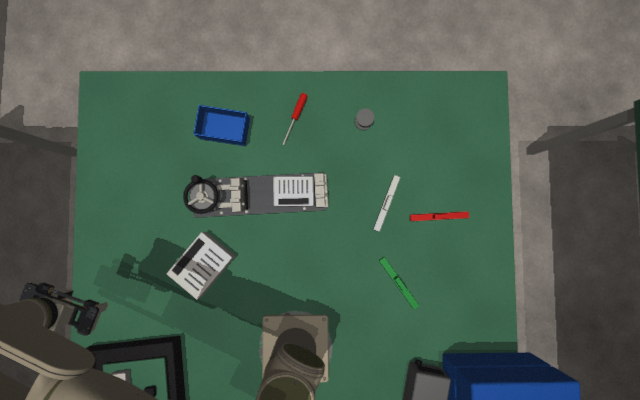

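View pics/scene0.png

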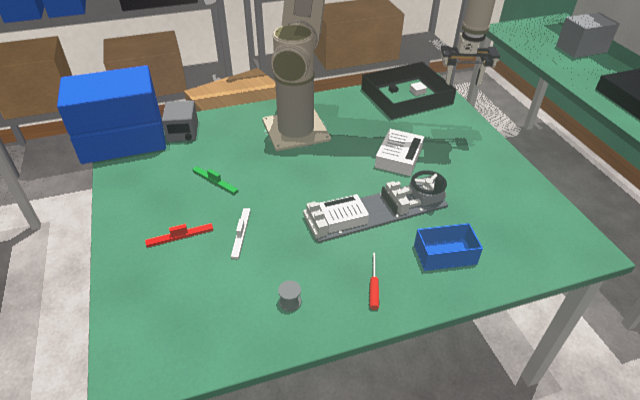

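The top view shows the fixture from (190,195) to (327,190), with the handwheel at (203,194), its crank near (196,180), and the module inside at (294,191).

- **Bar candidates:** aluminium/white (387,203), red (439,216), green (399,283). I choose the aluminium one at (387,203).
- **Module candidates:** the one in the fixture (294,191), and a loose, larger one at (200,265). I choose the one in the fixture.
- **Bystanders:** bin (222,125), screwdriver (295,118), spool (365,119).

```bash
python3 - <<'E'
from h import *
f=np.load("top0.npz");p,d,K,E=f["p"],f["d"],f["K"],f["E"]
P=cloud(d,K,E);z=P[...,2]
print("bench z",np.median(z[100:120,400:480]), z[100:120,400:480].std())
def box(m,zt):
    c,_=cv2.findContours(m.astype(np.uint8),0,2)
    for k in c:
        if cv2.contourArea(k)<3: continue
        q=np.array([ray(K,E,u,v,zt)[:2] for u,v in k[:,0]],np.float32)*1000
        (cx,cy),(w,h),a=cv2.minAreaRect(q); print("  c",round(cx,1),round(cy,1),"wh",round(w,1),round(h,1),"a",round(a,1),"px",k[:,0].mean(0).round(0))
R0=np.zeros(z.shape,bool);R0[165:225,175:335]=1
print("plate+");box(R0&(z>0.006)&(z<0.03),0.012)
print("lugs");box(R0&(z>0.070)&(z<0.09),0.08)
print("module");box(R0&(z>0.045)&(z<0.058),0.052)
print("crank");box(R0&(z>0.105),0.128)
print("wheel");box(R0&(z>0.06)&(z<0.1),0.076)
hsv=cv2.cvtColor(p,cv2.COLOR_BGR2HSV)
R1=np.zeros(z.shape,bool);R1[165:240,360:408]=1
m=R1&(hsv[...,1]<60)&(hsv[...,2]>90)
print("bar");box(m,0.014);print("rib");box(m&(z>0.03),0.042); print("rib z",np.sort(z[m])[-20:].round(3))
big=cv2.resize(p[85:245,175:415],None,fx=3.3,fy=3.3,interpolation=cv2.INTER_CUBIC);cv2.imwrite("pics/c1.png",big)
E
```

```text
bench z -7.563228180562653e-05 0.10593508252133695
plate+
  c 512.2 179.1 wh 48.1 5.9 a 5.1 px [242. 193.]
  c 513.2 121.5 wh 130.6 452.3 a 2.6 px [248. 194.]
lugs
  c 489.0 190.2 wh 28.9 9.6 a 89.6 px [235. 201.]
  c 503.4 -82.5 wh 29.0 9.7 a 89.6 px [320. 196.]
  c 529.8 193.8 wh 12.2 29.4 a 9.2 px [233. 188.]
  c 542.2 -79.5 wh 29.0 9.7 a 89.7 px [318. 184.]
  c 504.2 300.5 wh 109.4 108.6 a 0.6 px [198. 195.]
module
  c 465.9 262.3 wh 7.0 13.8 a 45.2 px [214. 208.]
  c 469.8 191.9 wh 29.0 31.5 a 6.0 px [236. 206.]
  c 478.5 307.3 wh 61.9 29.5 a 89.6 px [201. 204.]
  c 512.1 193.3 wh 39.6 29.5 a 0.4 px [236. 195.]
  c 525.4 -77.8 wh 19.8 23.2 a 89.6 px [317. 190.]
  c 520.5 285.1 wh 62.5 28.9 a 33.9 px [208. 192.]
  c 519.8 330.7 wh 52.3 29.4 a 0.8 px [194. 191.]
  c 543.8 193.2 wh 30.2 7.9 a 81.5 px [235. 185.]
  c 510.5 164.7 wh 96.1 7.2 a 3.0 px [244. 192.]
  c 557.4 185.9 wh 19.3 16.9 a 58.7 px [238. 181.]
  c 560.7 206.7 wh 8.0 18.3 a 37.0 px [232. 180.]
  c 519.5 6.3 wh 128.6 95.8 a 89.7 px [287. 191.]
  c 565.2 -79.7 wh 29.7 23.3 a 89.7 px [318. 177.]
crank
  c 553.1 300.0 wh 27.8 24.8 a 89.7 px [196. 180.]
wheel
  c 486.3 190.0 wh 34.8 25.4 a 71.2 px [234. 201.]
  c 526.3 192.0 wh 25.0 32.6 a 15.7 px [234. 189.]
  c 516.7 -81.4 wh 76.7 29.3 a 3.6 px [319. 191.]
  c 503.5 301.1 wh 110.9 111.2 a 28.8 px [198. 194.]
bar
  c 482.7 -311.2 wh 25.9 202.5 a 68.0 px [386. 203.]
rib
  c 481.7 -308.0 wh 17.9 50.8 a 70.6 px [387. 203.]
rib z [0.043 0.044 0.044 0.044 0.044 0.045 0.045 0.045 0.045 0.045 0.045 0.045
 0.046 0.047 0.047 1.282 1.282 1.282 1.282 1.282]
```

View pics/c1.png

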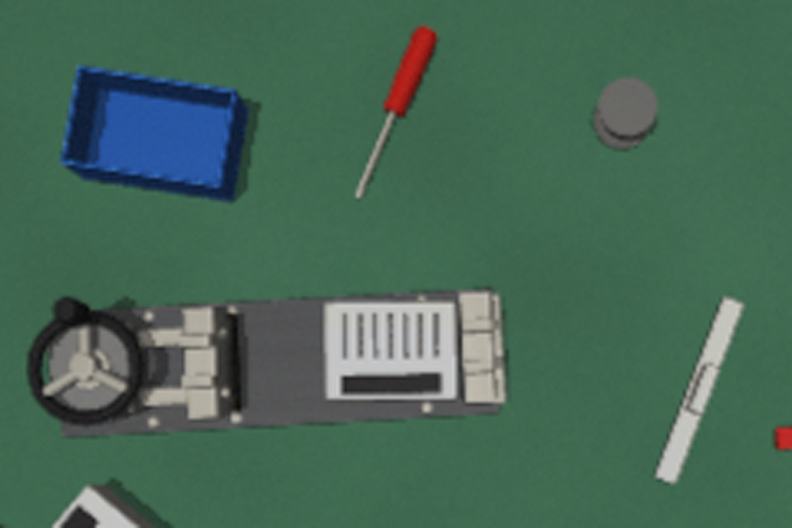

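The crop confirms the bar choice: bare aluminium with its rib up, centre near (700,390) in the crop. The module in the fixture has the right size (128.6 x 95.8 mm measured). The fixture dimensions also match: plate 131 x 452 mm, hub (505,301) and crank (553,300). Next I move to above the crank.

send_rows(plan=[[[-1,0.2,-0.16,-0.05,0],[-1,0.4,-0.3,-0.1,0],[-1,0.6,-0.46,-0.15,0],[-1,0.8,-0.6,-0.15,0],[-1,0.9,-0.7,-0.15,0],[-1,0.9,-0.7,-0.15,0]]], force=40)

```text
t: 0.6
tool_pos: [0.3909, 0.4194, 0.2046]
orientation: [0.558, 3.092, -0.003]
force: [0.7, -0.5, 1.6]
opening: 0.093
gripper_force: 0.0
```

send_rows(plan=[[[-1,0.2,-0.15,0,0],[-1,0.4,-0.3,0,0],[-1,0.6,-0.45,0,0],[-1,0.75,-0.55,0,0],[-1,0.825,-0.615,0,0],[-1,0.825,-0.615,0,0],[-1,0.825,-0.615,0,0]]])

```text
t: 1.18
tool_pos: [0.5547, 0.2976, 0.2047]
orientation: [-0.56, -3.09, 0.001]
force: [-0.7, 0.8, -0.4]
opening: 0.0928
gripper_force: 0.0
```

```bash
python3 - <<'E'
from h import *
s=telemetry.read_state();print(s["t"],s["tool_pos"],s["orientation"],s["force"],s["q"])
p,d,K,E=grab("wrist","1");P=cloud(d,K,E);z=P[...,2]
for lo,hi in((.11,.15),(.065,.1)):
    m=((z>lo)&(z<hi)&(abs(P[...,0]-.53)<.13)&(abs(P[...,1]-.3)<.13)).astype(np.uint8)
    c,_=cv2.findContours(m,0,2)
    for k in c:
        if cv2.contourArea(k)<100: continue
        q=np.array([ray(K,E,u,v,.128 if lo>.1 else .076)[:2] for u,v in k[:,0]],np.float32)*1000
        print(lo,cv2.minEnclosingCircle(q),k[:,0].mean(0))
E
```

```text
1.1833 [0.55465115 0.29758199 0.20467561] [-5.59992261e-01 -3.09010885e+00  1.33983605e-03] [-0.66083404  0.81810552 -0.40333832] [ 4.11042272e-01  2.25643255e-01  1.43812624e+00 -6.77758974e-05
  1.47925537e+00 -8.01197299e-01]
0.11 ((552.2254638671875, 302.2176818847656), 13.536856651306152) [322.4  208.26]
0.065 ((530.698974609375, 192.31423950195312), 18.140409469604492) [201.90769231 211.78461538]
0.065 ((490.4646911621094, 190.2352752685547), 17.917232513427734) [181.43478261 173.11594203]
0.065 ((505.2524719238281, 300.21160888671875), 55.794166564941406) [300.58241758 142.47252747]
```

View pics/wrist1.png

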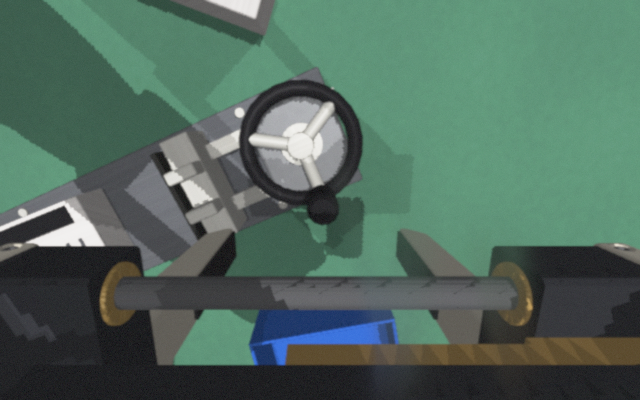

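The wrist view shows the crank at (322,208) and the hub at (300,145). They agree with the top view to 2 mm. I descend and grip the crank.

send_rows(plan=[[[-1,0,0.008,-0.12,0],[-1,0,0.008,-0.25,0],[-1,0,0.008,-0.37,0],[-1,0,0.008,-0.485,0],[-1,0,0.008,-0.485,0],[0.5,0,0.008,-0.485,0],[1,0,0.008,-0.485,0],[1,0,0.008,-0.485,0],[1,0,0.008,-0.485,0],[1,0,0.008,-0.485,0],[1,0,0.008,-0.485,0],[1,0,0.008,-0.485,0]]], force=40)

```text
t: 2.23
tool_pos: [0.5537, 0.3013, 0.1092]
orientation: [0.554, 3.092, 0.001]
force: [-0.1, -0.6, -0.6]
opening: 0.0511
gripper_force: 0.0
```

```bash
python3 - <<'E'
from h import *
s=telemetry.read_state();print(s["t"],s["tool_pos"],s["force"],s["opening"],s["gripper_force"])
# circle rows: hub (.5045,.301), start crank angle 1 deg, r .050, shifts from current commanded (.553,.3016)
a0=np.radians(1)
for n,st in((10,18),):
    for i in range(1,21):
        a=a0-np.radians(18*i); print((np.array([.050*(np.cos(a)-np.cos(a0)),.050*(np.sin(a)-np.sin(a0))])/.2).round(3).tolist())
E
```

```text
2.2333 [0.55370666 0.30134013 0.10922562] [-0.09808789 -0.60199809 -0.63386872] 0.05108692776813052 0.0
[-0.011, -0.077]
[-0.045, -0.148]
[-0.1, -0.204]
[-0.169, -0.241]
[-0.246, -0.254]
[-0.323, -0.243]
[-0.393, -0.209]
[-0.45, -0.155]
[-0.486, -0.086]
[-0.5, -0.009]
[-0.489, 0.069]
[-0.455, 0.139]
[-0.4, 0.195]
[-0.331, 0.232]
[-0.254, 0.246]
[-0.177, 0.235]
[-0.107, 0.2]
[-0.05, 0.146]
[-0.014, 0.077]
[0.0, 0.0]
```

send_rows(plan=[[[1,0,0,0,0],[1,0,0,0,0],[1,0,0,0,0],[1,0,0,0,0],[1,0,0,0,0],[1,0,0,0,0],[1,0,0,0,0]]])

```text
t: 2.82
tool_pos: [0.5536, 0.3016, 0.1086]
orientation: [0.554, 3.092, 0.001]
force: [2.3, 4.1, -2.7]
opening: 0.0252
gripper_force: 40.0
```

send_rows(plan=[[[1,-0.003,-0.038,0,0],[1,-0.011,-0.077,0,0],[1,-0.026,-0.115,0,0],[1,-0.045,-0.148,0,0],[1,-0.1,-0.204,0,0],[1,-0.1,-0.204,0,0]]])

```text
t: 3.32
tool_pos: [0.5312, 0.2595, 0.1086]
orientation: [-0.554, -3.089, 0.001]
force: [-6.4, 1.7, 1.7]
opening: 0.0247
gripper_force: 40.0
```

send_rows(plan=[[[1,-0.069,-0.037,0,0],[1,-0.146,-0.05,0,0],[1,-0.223,-0.039,0,0],[1,-0.293,-0.005,0,0],[1,-0.35,0.049,0,0],[1,-0.386,0.118,0,0],[1,-0.4,0.195,0,0],[1,-0.389,0.273,0,0],[1,-0.355,0.343,0,0],[1,-0.3,0.399,0,0],[1,-0.231,0.436,0,0],[1,-0.154,0.45,0,0],[1,-0.077,0.439,0,0],[1,-0.007,0.404,0,0],[1,0.05,0.35,0,0],[1,0.086,0.281,0,0],[1,0.1,0.204,0,0],[1,0.1,0.204,0,0]]])

```text
t: 4.82
tool_pos: [0.5535, 0.2984, 0.1086]
orientation: [-0.557, -3.091, 0.003]
force: [1.2, -3.8, -0.6]
opening: 0.0251
gripper_force: 40.0
```

```bash
cat > j.py <<'E'
from h import *
s=telemetry.read_state();print(s["t"],s["tool_pos"],s["force"],s["opening"])
p,d,K,E=grab("top","2");P=cloud(d,K,E)
O=np.array([.5148,.0865]);a=np.radians(2.6);ex=np.array([np.cos(a),np.sin(a)]);ey=np.array([-np.sin(a),np.cos(a)])
Fx=(P[...,:2]-O)@ex;Fy=(P[...,:2]-O)@ey;z=P[...,2]
def reg(n,zl,zh,xm,yl,yh):
    m=(z>zl)&(z<zh)&(abs(Fx)<xm)&(Fy>yl)&(Fy<yh)
    print(n,m.sum(),"y pct",(1000*np.percentile(Fy[m],[2,50,98])).round(1),"x",(1000*np.percentile(Fx[m],[2,98])).round(1) if m.any() else "")
    return m
reg("jaw lugs",.073,.09,.055,-.05,.15);reg("stop lugs",.073,.09,.055,-.2,-.14)
m=reg("module",.047,.056,.06,-.16,0.0)
c=max(cv2.findContours(m.astype(np.uint8),0,2)[0],key=cv2.contourArea)
q=np.array([ray(K,E,u,v,.052)[:2]-O for u,v in c[:,0]]);q=np.stack([q@ex,q@ey],1).astype(np.float32)*1000
print(cv2.minAreaRect(q))
E
python3 j.py
```

```text
4.8167 [0.5535493  0.29841331 0.10863336] [ 1.23098241 -3.76677128 -0.56344631] 0.02508264361570442
jaw lugs 72 y pct [41.4 55.2 69.3] x [-25.4  25. ]
stop lugs 71 y pct [-181.8 -166.9 -153.6] x [-24.2  25.2]
module 1094 y pct [-145.6  -80.7  -17.7] x [-43.5  48.5]
((1.0231094360351562, -80.30528259277344), (128.60203552246094, 95.78836059570312), 87.07811737060547)
```

send_rows(plan=[[[1,-0.011,-0.077,0,0],[1,-0.045,-0.148,0,0],[1,-0.1,-0.204,0,0],[1,-0.169,-0.241,0,0],[1,-0.246,-0.254,0,0],[1,-0.323,-0.243,0,0],[1,-0.393,-0.209,0,0],[1,-0.45,-0.155,0,0],[1,-0.486,-0.086,0,0],[1,-0.5,-0.009,0,0],[1,-0.489,0.069,0,0],[1,-0.455,0.139,0,0],[1,-0.4,0.195,0,0],[1,-0.331,0.232,0,0],[1,-0.254,0.246,0,0],[1,-0.254,0.246,0,0],[1,-0.254,0.246,0,0]]])

```text
t: 6.28
tool_pos: [0.5031, 0.3514, 0.1087]
orientation: [0.554, 3.091, 0.002]
force: [3.9, 6.0, -3.0]
opening: 0.0248
gripper_force: 40.0
```

```bash
python3 j.py; python3 - <<'E'
import numpy as np
a0=np.radians(-269)
for i in range(1,13):
    a=a0-np.radians(9*i); print(-269-9*i,(np.array([.050*(np.cos(a)-np.cos(a0)),.050*(np.sin(a)-np.sin(a0))])/.2).round(3).tolist())
E
```

```text
6.2833 [0.50313722 0.35136705 0.10869508] [ 3.91989032  6.03478969 -2.97752316] 0.0248091115101914
jaw lugs 72 y pct [ 4.5 17.9 32.7] x [-24.3  25.1]
stop lugs 71 y pct [-181.7 -166.9 -153.6] x [-24.2  25.3]
module 1129 y pct [-145.2  -77.2   -8.8] x [-43.8  49. ]
((-0.3572502136230469, -75.38174438476562), (138.2955322265625, 99.04741668701172), 87.0781021118164)
-278 [0.039, -0.002]
-287 [0.077, -0.011]
-296 [0.114, -0.025]
-305 [0.148, -0.045]
-314 [0.178, -0.07]
-323 [0.204, -0.1]
-332 [0.225, -0.133]
-341 [0.241, -0.169]
-350 [0.251, -0.207]
-359 [0.254, -0.246]
-368 [0.252, -0.285]
-377 [0.243, -0.323]
```

send_rows(plan=[[[1,0.039,-0.002,0,0],[1,0.077,-0.011,0,0]]])

```text
t: 6.5
tool_pos: [0.5164, 0.3497, 0.1086]
orientation: [-0.552, -3.091, -0.002]
force: [-3.6, 6.5, 0.2]
opening: 0.0247
gripper_force: 40.0
```

send_rows(plan=[[[1,0.037,-0.014,0,0],[1,0.071,-0.034,0,0]]])

```text
t: 6.67
tool_pos: [0.5311, 0.3431, 0.1086]
orientation: [-0.553, -3.092, -0.003]
force: [-0.5, 7.4, -1.9]
opening: 0.0248
gripper_force: 40.0
```

```bash
python3 j.py
```

```text
6.6667 [0.5311166  0.34309692 0.10863669] [-0.54543134  7.38518388 -1.86925893] 0.024781607909475496
jaw lugs 75 y pct [-0.3 13.6 28.2] x [-24.4  24.7]
stop lugs 73 y pct [-181.8 -166.9 -153.6] x [-24.3  24.8]
module 1135 y pct [-146.3  -79.7  -12.1] x [-43.7  49.8]
((2.488189697265625, -78.8383560180664), (136.46182250976562, 98.79718780517578), 89.92213439941406)
```

send_rows(plan=[[[1,0.015,-0.012,0,0],[1,0.03,-0.025,0,0]]])

```text
t: 6.88
tool_pos: [0.5375, 0.3381, 0.1087]
orientation: [-0.553, -3.092, -0.004]
force: [0.9, 7.8, -4.3]
opening: 0.0251
gripper_force: 40.0
```

send_rows(plan=[[[1,0.014,-0.015,0,0],[1,0.026,-0.03,0,0]]])

```text
t: 7.05
tool_pos: [0.5431, 0.332, 0.1087]
orientation: [0.553, 3.092, 0.004]
force: [3.5, 8.8, -5.5]
opening: 0.0246
gripper_force: 40.0
```

```bash
python3 j.py
```

```text
7.05 [0.54305148 0.33198867 0.10869556] [ 3.46240654  8.78773404 -5.47332093] 0.02464102101993612
jaw lugs 73 y pct [-2.7 11.5 25.7] x [-24.7  24.8]
stop lugs 72 y pct [-181.8 -166.8 -153.6] x [-24.1  24.8]
module 1158 y pct [-148.7  -80.6  -14.4] x [-42.9  50.3]
((3.406200408935547, -81.80792236328125), (98.97933197021484, 136.7730255126953), 0.8050124645233154)
```

send_rows(plan=[[[1,0.011,-0.016,0,0],[1,0.021,-0.033,0,0]]])

```text
t: 7.27
tool_pos: [0.5474, 0.3253, 0.1087]
orientation: [0.553, 3.091, 0.004]
force: [3.8, 8.3, -4.6]
opening: 0.025
gripper_force: 40.0
```

send_rows(plan=[[[1,0.009,-0.018,0,0],[1,0.009,-0.018,0,0]]])

```text
t: 7.43
tool_pos: [0.5496, 0.3207, 0.1087]
orientation: [0.554, 3.091, 0.003]
force: [6.1, 4.3, -4.1]
opening: 0.0249
gripper_force: 40.0
```

send_rows(plan=[[[1,0.007,-0.018,0,0],[1,0.007,-0.018,0,0]]])

```text
t: 7.6
tool_pos: [0.551, 0.3172, 0.1088]
orientation: [0.554, 3.091, 0.003]
force: [5.2, 4.9, -4.1]
opening: 0.0248
gripper_force: 40.0
```

```bash
python3 j.py
```

```text
7.6 [0.55101808 0.31716225 0.1087559 ] [ 5.16955538  4.88557473 -4.14457342] 0.02480370622722384
jaw lugs 74 y pct [-5.7  8.5 22.6] x [-24.9  24.2]
stop lugs 72 y pct [-181.8 -167.7 -153.6] x [-24.4  24.9]
module 1157 y pct [-150.3  -83.   -16.9] x [-42.5  51.6]
((4.61517333984375, -86.93538665771484), (99.37278747558594, 142.29229736328125), 1.7882148027420044)
```

send_rows(plan=[[[1,0.006,-0.019,0,0]]])

```text
t: 7.73
tool_pos: [0.5519, 0.3141, 0.1087]
orientation: [0.553, 3.091, 0.003]
force: [4.5, 5.9, -4.4]
opening: 0.0249
gripper_force: 40.0
```

send_rows(plan=[[[1,0.004,-0.019,0,0]]])

```text
t: 7.82
tool_pos: [0.5528, 0.3101, 0.1087]
orientation: [0.553, 3.091, 0.003]
force: [4.7, 7.0, -3.7]
opening: 0.0247
gripper_force: 40.0
```

send_rows(plan=[[[1,0.003,-0.019,0,0]]])

```text
t: 7.9
tool_pos: [0.5533, 0.3063, 0.1087]
orientation: [0.554, 3.091, 0.003]
force: [3.4, 8.5, -4.9]
opening: 0.0249
gripper_force: 40.0
```

```bash
python3 j.py
```

```text
7.9 [0.5533475  0.3062928  0.10869316] [ 3.42777349  8.51397864 -4.89903753] 0.024932462194306896
jaw lugs 73 y pct [-8.   6.2 21.1] x [-24.9  24.3]
stop lugs 73 y pct [-181.8 -166.9 -153.7] x [-24.1  25. ]
module 1137 y pct [-150.6  -83.4  -17. ] x [-42.3  51.4]
((4.656181335449219, -85.6144790649414), (98.88603973388672, 140.0823211669922), 2.0680718421936035)
```

```bash
cat >> j.py <<'E'
V=p.max(-1); mm=(m&(V>110)&(Fy<-.02)).astype(np.uint8); mm=cv2.morphologyEx(mm,cv2.MORPH_CLOSE,np.ones((9,9),np.uint8))
for u0,v0,n in((0,1,"x-edge"),):
    # side edges: per column, first/last row -> line fit
    for pick in (np.min,np.max):
        pts=[]
        for c_ in range(mm.shape[1]):
            r=np.flatnonzero(mm[:,c_])
            if len(r)>20: w=ray(K,E,c_,pick(r),.052)[:2]-O; pts.append((w@ey,w@ex))
        pts=np.array(pts)[3:-3]; k=np.polyfit(pts[:,0],pts[:,1],1); print("side slope",k[0].round(4),"x",(1000*k[1]).round(1),len(pts))
x,y,w,h=cv2.boundingRect(mm); cv2.imwrite("pics/cl.png",cv2.resize(p[165:225,180:335],None,fx=5,fy=5,interpolation=cv2.INTER_CUBIC))
E
python3 j.py
```

```text
7.95 [0.55341518 0.30563128 0.10869744] [ 3.3882652   5.06153105 -3.60870595] 0.02524757337717096
jaw lugs 71 y pct [-7.1  7.6 21.1] x [-24.8  24.4]
stop lugs 71 y pct [-181.8 -166.7 -153.6] x [-24.   25.1]
module 1159 y pct [-150.7  -83.3  -17. ] x [-42.4  51.5]
((4.679119110107422, -85.47859954833984), (99.27613067626953, 139.56478881835938), 1.92417311668396)
side slope -0.0093 x 51.1 34
side slope -0.005 x -41.9 34
```

View pics/cl.png

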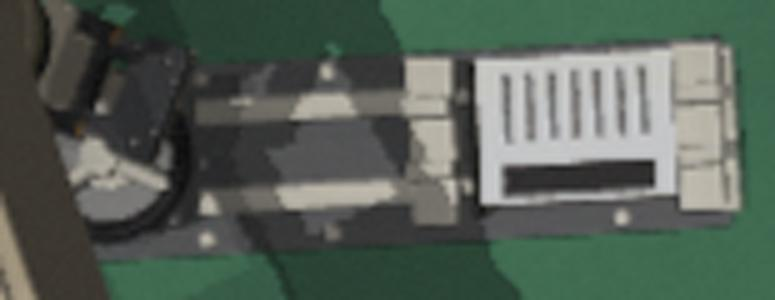

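The crop shows the module (470–675, 50–205) against the end stop at x≈675, with the pad touching it at x≈475. The force is now rising, so I tighten in small steps.

send_rows(plan=[[[1,0.001,-0.015,0,0]]])

```text
t: 8.08
tool_pos: [0.5535, 0.3035, 0.1087]
orientation: [0.554, 3.091, 0.004]
force: [4.2, 8.6, -3.9]
opening: 0.0246
gripper_force: 40.0
```

send_rows(plan=[[[1,0,-0.015,0,0]]])

```text
t: 8.17
tool_pos: [0.5536, 0.3007, 0.1087]
orientation: [0.553, 3.091, 0.004]
force: [5.5, 9.5, -5.3]
opening: 0.0249
gripper_force: 40.0
```

send_rows(plan=[[[1,0,-0.013,0,0]]])

```text
t: 8.25
tool_pos: [0.5535, 0.2982, 0.1087]
orientation: [0.554, 3.091, 0.005]
force: [4.7, 9.4, -4.7]
opening: 0.025
gripper_force: 40.0
```

```bash
python3 j.py
```

```text
8.25 [0.55347734 0.29815934 0.10872805] [ 4.68696417  9.39676867 -4.74419675] 0.0250190416138154
jaw lugs 74 y pct [-9.   5.7 19.8] x [-25.   24.3]
stop lugs 73 y pct [-181.8 -166.9 -153.6] x [-24.2  25.1]
module 1144 y pct [-151.4  -83.2  -17.1] x [-42.2  51.4]
((4.741340637207031, -86.67220306396484), (99.10176086425781, 141.7157440185547), 1.7856643199920654)
side slope -0.0098 x 51.1 33
side slope -0.0079 x -42.1 33
```

send_rows(plan=[[[1,0,-0.017,0,0]]])

```text
t: 8.38
tool_pos: [0.5533, 0.2952, 0.1087]
orientation: [0.553, 3.091, 0.005]
force: [2.4, 10.7, -3.9]
opening: 0.0247
gripper_force: 40.0
```

send_rows(plan=[[[1,-0.001,-0.015,0,0]]])

```text
t: 8.47
tool_pos: [0.5529, 0.2923, 0.1087]
orientation: [0.553, 3.092, 0.006]
force: [2.7, 11.9, -5.1]
opening: 0.0248
gripper_force: 40.0
```

The clamp force is estimated at about 40–45 N, from a tangential force of about 12 N against about 4.6 N running free. I release the crank and rise.

send_rows(plan=[[[-1,0,0,0,0],[-1,0,0,0,0],[-1,0,0,0,0],[-1,0,0,0,0],[-1,0,0,0,0],[-1,0,0,0.15,0],[-1,0,0,0.3,0],[-1,0,0,0.46,0]]])

```text
t: 9.13
tool_pos: [0.5524, 0.2894, 0.2004]
orientation: [-0.555, -3.09, 0.004]
force: [1.3, -0.4, 0.9]
opening: 0.0736
gripper_force: 0.0
```

send_rows(plan=[[[-1,0,-0.2,0,0],[-1,0,-0.4,0,0],[-1,0,-0.6,0,0],[-1,0,-0.8,0,0],[-1,0,-1,0,0]]])

```text
t: 9.55
tool_pos: [0.5528, 0.0882, 0.2008]
orientation: [0.554, 3.092, -0.001]
force: [1.2, -0.8, -0.5]
opening: 0.0928
gripper_force: 0.0
```

send_rows(plan=[[[-1,-0.05,-0.2,0,0],[-1,-0.1,-0.4,0,0],[-1,-0.15,-0.6,0,0],[-1,-0.2,-0.8,0,0],[-1,-0.25,-1,0,0]]])

```text
t: 9.97
tool_pos: [0.5022, -0.1118, 0.2008]
orientation: [-0.555, -3.092, 0.001]
force: [0.8, -0.6, 0.1]
opening: 0.0929
gripper_force: 0.0
```

send_rows(plan=[[[-1,-0.05,-0.2,0,-0.028],[-1,-0.07,-0.4,0,-0.028],[-1,-0.09,-0.6,0,-0.028],[-1,-0.1,-0.75,0,-0.028],[-1,-0.1,-0.75,0,-0.028]]])

```text
t: 10.38
tool_pos: [0.4818, -0.2653, 0.2007]
orientation: [-0.607, -3.082, 0.004]
force: [0.3, 0.7, -1.0]
opening: 0.0934
gripper_force: 0.0
```

```bash
python3 j.py; python3 - <<'E'
from h import *
s=telemetry.read_state();print(s["tool_pos"],s["orientation"])
p,d,K,E=grab("wrist","3");P=cloud(d,K,E);z=P[...,2]
hsv=cv2.cvtColor(p,cv2.COLOR_BGR2HSV)
base=(hsv[...,1]<70)&(hsv[...,2]>90)&(abs(P[...,0]-.482)<.13)&(abs(P[...,1]+.31)<.13)
for n,lo,hi,zt in(("bar",.006,.024,.014),("rib",.033,.052,.042)):
    m=(base&(z>lo)&(z<hi)).astype(np.uint8)
    q=np.array([ray(K,E,u,v,zt)[:2] for v,u in np.argwhere(m)],np.float32)*1000
    print(n,len(q),cv2.minAreaRect(q) if len(q) else "",np.median(z[m>0]))
E
```

```text
10.3833 [ 0.4817996  -0.26526273  0.2007268 ] [ 0.29858143  0.66522547 -1.0313905 ] 0.09337356226916249
jaw lugs 74 y pct [-8.2  6.6 20.7] x [-24.9  24. ]
stop lugs 72 y pct [-181.6 -166.8 -153.6] x [-24.2  25. ]
module 1155 y pct [-150.6  -83.8   -8.4] x [-42.2  51.7]
((4.035068511962891, -85.73265838623047), (99.8414535522461, 138.64413452148438), 1.1175132989883423)
side slope -0.0098 x 51.1 33
side slope 0.0116 x -40.8 33
[ 0.48224346 -0.26271563  0.2005279 ] [-6.06673392e-01 -3.08178328e+00  1.11237068e-03]
bar 2617 ((478.5572509765625, -311.7668151855469), (22.477510452270508, 189.9640350341797), 68.09658813476562) 0.013368525678649656
rib 669 ((482.0613708496094, -312.975830078125), (14.764762878417969, 50.67045593261719), 68.16280364990234) 0.041209210311627165
```

View pics/wrist3.png

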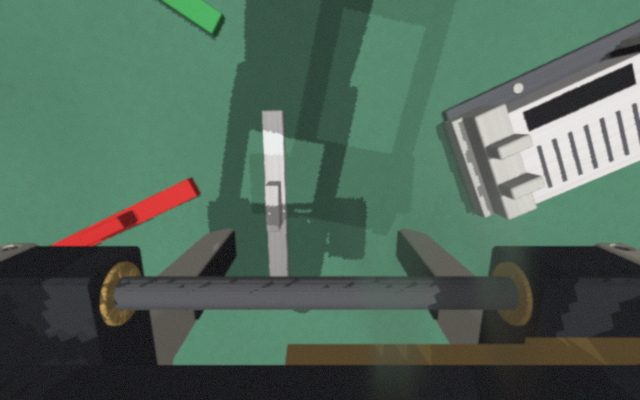

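The wrist view shows the aluminium bar with its rib at (274,203). The red decoy's end is at (195,188), so I pre-close to about 40 mm to clear it. The rib measures 14.8 x 50.7 mm with its top at 41 mm, as it should.

send_rows(plan=[[[0.14,0,-0.12,0,0.007],[0.14,0,-0.24,0,0.007],[0.14,0,-0.2475,-0.1,0.007],[0.14,0,-0.2475,-0.2,0.007],[0.14,0,-0.2475,-0.3,0.007],[0.14,0,-0.2475,-0.4,0.007],[0.14,0,-0.2475,-0.45,0.007],[0.14,0,-0.2475,-0.45,0.007]]], force=30)

```text
t: 11.15
tool_pos: [0.482, -0.3068, 0.1076]
orientation: [-0.585, -3.082, -0.004]
force: [0.6, 0.0, -0.5]
opening: 0.0442
gripper_force: 0.0
```

```bash
python3 - <<'E'
from h import *
s=telemetry.read_state();print(s["tool_pos"],s["orientation"],s["opening"])
p,d,K,E=grab("wrist","4");P=cloud(d,K,E);z=P[...,2]
hsv=cv2.cvtColor(p,cv2.COLOR_BGR2HSV)
base=(hsv[...,1]<70)&(hsv[...,2]>90)&(abs(P[...,0]-.482)<.13)&(abs(P[...,1]+.31)<.13)
for n,lo,hi,zt in(("bar",.006,.024,.014),("rib",.033,.052,.042)):
    m=(base&(z>lo)&(z<hi)).astype(np.uint8)
    q=np.array([ray(K,E,u,v,zt)[:2] for v,u in np.argwhere(m)],np.float32)*1000
    print(n,len(q),cv2.minAreaRect(q) if len(q) else "")
E
```

```text
[ 0.48203469 -0.30679211  0.10762389] [-0.58534967 -3.0816746  -0.00396754] 0.044215251390916484
bar 4145 ((466.55206298828125, -353.2537536621094), (106.80644989013672, 197.77099609375), 68.10525512695312)
rib 1243 ((481.6102600097656, -313.4518127441406), (13.815338134765625, 49.74006271362305), 68.58392333984375)
```

send_rows(plan=[[[0.14,0,-0.03,-0.1,0],[0.14,0,-0.03,-0.2,0],[0.14,0,-0.03,-0.28,0],[0.14,0,-0.03,-0.34,0],[0.14,0,-0.03,-0.353,0],[0.14,0,-0.03,-0.353,0],[1,0,-0.03,-0.353,0],[1,0,-0.03,-0.353,0],[1,0,-0.03,-0.353,0],[1,0,-0.03,-0.353,0],[1,0,-0.03,-0.353,0],[1,0,-0.03,-0.353,0],[1,0,-0.03,-0.353,0],[1,0,-0.03,-0.353,0]]])

```text
t: 12.37
tool_pos: [0.4839, -0.3154, 0.0408]
orientation: [0.588, 3.085, -0.0]
force: [-0.3, 1.5, 6.0]
opening: 0.0138
gripper_force: 30.0
```

send_rows(plan=[[[1,0,0,0.05,0],[1,0,0,0.15,0],[1,0,0,0.3,0],[1,0,0,0.45,0],[1,0,0,0.6,0],[1,0,0,0.65,0]]])

```text
t: 12.87
tool_pos: [0.485, -0.3167, 0.1754]
orientation: [0.587, 3.081, -0.005]
force: [1.0, -0.8, -1.4]
opening: 0.0137
gripper_force: 30.0
```

send_rows(plan=[[[1,0.01,0.1,0,-0.1],[1,0.03,0.22,0,-0.2],[1,0.04,0.34,0,-0.3],[1,0.06,0.48,0,-0.4],[1,0.07,0.6,0,-0.5],[1,0.08,0.72,0,-0.6],[1,0.085,0.8,0,-0.7]]])

```text
t: 13.45
tool_pos: [0.4997, -0.153, 0.1687]
orientation: [-1.66, -2.665, -0.0]
force: [-0.0, -0.4, -1.8]
opening: 0.0138
gripper_force: 30.0
```

send_rows(plan=[[[1,0.02,0.15,0,-0.1],[1,0.04,0.3,0,-0.2],[1,0.06,0.45,0,-0.3],[1,0.075,0.6,0,-0.39],[1,0.08,0.75,0,-0.392],[1,0.085,0.8,0,-0.392],[1,0.085,0.8,0,-0.392],[1,0.085,0.8,0,-0.392]]])

```text
t: 14.12
tool_pos: [0.5169, 0.0048, 0.1692]
orientation: [-2.162, -2.278, 0.002]
force: [-0.2, 0.3, -4.2]
opening: 0.0138
gripper_force: 30.0
```

```bash
cat > b.py <<'E'
from h import *
s=telemetry.read_state();n=s["orientation"];print(s["t"],s["tool_pos"],s["force"],"bar ang",2*np.degrees(np.arctan2(n[1],n[0]))%180)
O=np.array([.5148,.0865]);a=np.radians(2.75);ex=np.array([np.cos(a),np.sin(a)]);ey=np.array([-np.sin(a),np.cos(a)])
print("tool in fixture",((s["tool_pos"][:2]-O)@ex*1000).round(1),((s["tool_pos"][:2]-O)@ey*1000).round(1))
for nm in("wrist","scene","top"):
    p,d,K,E=grab(nm,"5");P=cloud(d,K,E);z=P[...,2]
    Fx=(P[...,:2]-O)@ex*1000;Fy=(P[...,:2]-O)@ey*1000
    hsv=cv2.cvtColor(p,cv2.COLOR_BGR2HSV); zb=s["tool_pos"][2]-.0408
    m=(hsv[...,1]<70)&(hsv[...,2]>60)&(abs(Fx)<25)&(Fy>-200)&(Fy<30)&(z>zb+.004)&(z<zb+.024)
    if m.sum()<30: print(nm,"few");continue
    k=np.polyfit(Fy[m],Fx[m],1)
    print(nm,m.sum(),"z",np.percentile(z[m],[10,50,90]).round(4),"y",np.percentile(Fy[m],[1,99]).round(1),"line slope",k[0].round(4),"x@-84",np.polyval(k,-84).round(1))
    for t,(l,h) in(("stop",(-190,-150)),("jaw",(-14,24))):
        for side in(-1,1):
            g=(z>.074)&(z<.088)&(side*Fx>10)&(abs(Fx)<40)&(Fy>l)&(Fy<h)
            if g.sum()>8: print("  ",t,side,g.sum(),"x",np.percentile(Fx[g],[3,97]).round(1),"y",np.percentile(Fy[g],[3,97]).round(1))
E
python3 b.py
```

```text
14.1167 [0.51689696 0.00479992 0.16915055] [-0.22295243  0.2949347  -4.21003147] bar ang 93.00512482563886
tool in fixture -1.8 -81.7
wrist 6962 z [0.1408 0.1417 0.1426] y [-157.3   18.1] line slope -0.0036 x@-84 -1.9
   jaw -1 466 x [-25.  -17.4] y [-11.5  16.7]
   jaw 1 693 x [14.9 26.1] y [-11.3  16.8]
scene 461 z [0.1356 0.1428 0.1471] y [-181.3   16.3] line slope -0.0003 x@-84 3.1
   stop -1 38 x [-23.2 -10.4] y [-186.1 -158.7]
   stop 1 44 x [15.9 29. ] y [-185.6 -157.2]
   jaw -1 34 x [-24.8 -12.2] y [-12.3  15.1]
   jaw 1 40 x [14.6 29.8] y [-12.3  16.2]
top 129 z [0.1392 0.1423 0.1451] y [-176.9   19.2] line slope -0.0524 x@-84 -6.2
   stop -1 37 x [-24.7 -14. ] y [-179.8 -153.7]
   stop 1 28 x [17.1 24.7] y [-181.7 -155.2]
   jaw -1 37 x [-25.1 -14.5] y [-5.7 20.1]
```

View pics/wrist5.png

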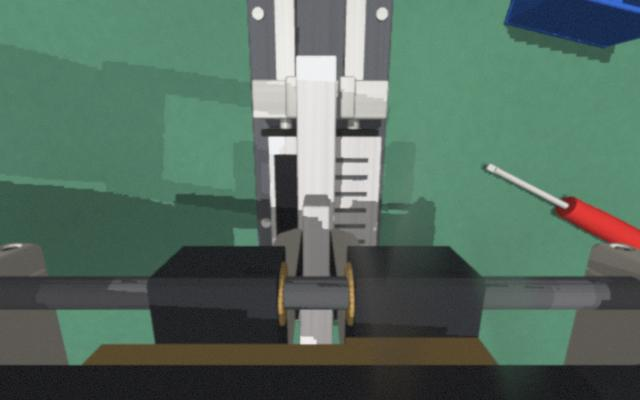

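The wrist view shows the bar over the jaw's notch at (318,100), slightly left of centre. I shift +2 mm in x and lower to just above the lugs for a closer check.

send_rows(plan=[[[1,0.005,0,-0.05,-0.002],[1,0.01,0,-0.1,-0.004],[1,0.01,0,-0.15,-0.004],[1,0.01,0,-0.19,-0.004],[1,0.01,0,-0.205,-0.004],[1,0.01,0,-0.205,-0.004],[1,0.01,0,-0.205,-0.004]]])

```text
t: 14.85
tool_pos: [0.5192, 0.0047, 0.1287]
orientation: [-2.169, -2.272, 0.001]
force: [0.6, -0.7, -2.6]
opening: 0.0141
gripper_force: 30.0
```

```bash
python3 b.py
```

```text
14.85 [0.51920218 0.0047261  0.12867678] [ 0.55472243 -0.68647201 -2.56930719] bar ang 92.65076990460057
tool in fixture 0.5 -81.9
wrist 6950 z [0.1004 0.1013 0.1021] y [-157.4   17.9] line slope 0.0028 x@-84 0.4
   stop -1 116 x [-16.6 -13. ] y [-176.6 -158. ]
   stop 1 73 x [14.9 17.1] y [-177.4 -159.1]
   jaw -1 1006 x [-24.7 -13.4] y [-11.5  16.7]
   jaw 1 999 x [14.9 26.2] y [-11.   16.5]
scene 439 z [0.0951 0.1031 0.1064] y [-180.5   17.2] line slope 0.0063 x@-84 5.2
   stop -1 14 x [-24.3 -11.2] y [-185.  -176.6]
   stop 1 47 x [16.5 28.5] y [-186.6 -156.9]
   jaw 1 38 x [13.6 28. ] y [-10.7  16. ]
top 107 z [0.0998 0.1027 0.1061] y [-176.6   21.7] line slope -0.0459 x@-84 -3.7
   stop -1 36 x [-24.8 -14.1] y [-179.7 -153.7]
   stop 1 36 x [14.4 24.6] y [-181.8 -155.6]
   jaw -1 36 x [-25.  -14.2] y [-6.  19.9]
```

View pics/wrist5.png

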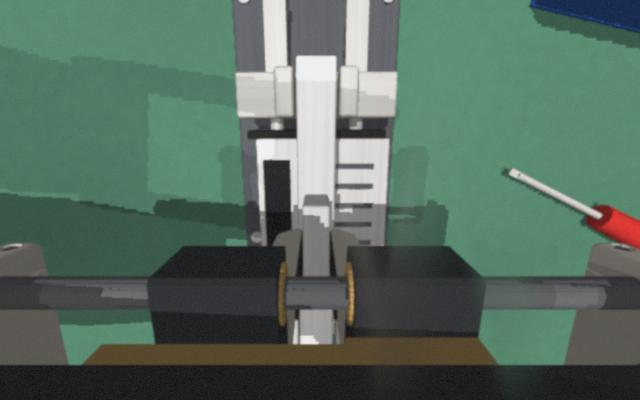

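Both notches are centred around +0.8 mm and the bar around +0.4 mm, with the bar parallel to the slide. In the wrist view the bar lies between the jaw's lugs at (283,95) and (349,95). I lower it in.

send_rows(plan=[[[1,0.002,0,-0.03,0.003],[1,0.002,0,-0.06,0.003],[1,0.002,0,-0.09,0.003],[1,0.002,0,-0.115,0.003],[1,0.002,0,-0.13,0.003],[1,0.002,0,-0.135,0.003],[1,0.002,0,-0.135,0.003]]])

```text
t: 15.58
tool_pos: [0.5195, 0.0048, 0.1015]
orientation: [-2.165, -2.275, 0.001]
force: [-0.1, 0.3, -1.6]
opening: 0.0134
gripper_force: 30.0
```

send_rows(plan=[[[1,0,0,-0.005,0],[1,0,0,-0.01,0],[1,0,0,-0.01,0]]])

```text
t: 15.83
tool_pos: [0.5199, 0.0047, 0.1001]
orientation: [2.166, 2.275, 0.0]
force: [-1.2, 0.4, -2.4]
opening: 0.0136
gripper_force: 30.0
```

send_rows(plan=[[[1,0,0,-0.007,0],[1,0,0,-0.007,0]]])

```text
t: 16.0
tool_pos: [0.5201, 0.0047, 0.0988]
orientation: [2.166, 2.275, 0.001]
force: [0.3, 0.4, -1.9]
opening: 0.0137
gripper_force: 30.0
```

send_rows(plan=[[[1,0,0,-0.005,0],[1,0,0,-0.005,0]]])

```text
t: 16.17
tool_pos: [0.5202, 0.0047, 0.0988]
orientation: [2.165, 2.275, 0.001]
force: [-4.7, 0.1, 6.6]
opening: 0.0135
gripper_force: 30.0
```

The bar is seated: vertical contact force at TCP z = 0.0988, where 0.099 was predicted. I open slightly and retreat upwards.

send_rows(plan=[[[0.3,0,0,0.003,0],[0.3,0,0,0.003,0],[0.3,0,0,0.003,0],[0.3,0,0,0.003,0],[0.3,0,0,0.003,0],[0.3,0,0,0.08,0],[0.3,0,0,0.18,0],[0.3,0,0,0.35,0],[0.3,0,0,0.5,0]]])

```text
t: 16.92
tool_pos: [0.5191, 0.0048, 0.1982]
orientation: [-2.165, -2.275, 0.002]
force: [0.6, -0.3, 1.2]
opening: 0.0324
gripper_force: 0.0
```

```bash
sed -i 's/zb=.*/zb=.058/' b.py; python3 b.py; python3 j.py | tail -2
```

```text
16.9167 [0.51909412 0.00480456 0.1982198 ] [ 0.62664987 -0.26482031  1.20171895] bar ang 92.83348854217911
tool in fixture 0.4 -81.8
wrist 4891 z [0.0704 0.0716 0.0793] y [-159.3   17.7] line slope -0.0049 x@-84 0.9
   stop -1 36 x [-24.4 -13.9] y [-157.9 -156.4]
   stop 1 37 x [15.2 25.9] y [-157.8 -155.9]
   jaw -1 538 x [-24.7 -13.7] y [-11.   16.8]
   jaw 1 547 x [14.7 26.2] y [-10.9  16.7]
scene 530 z [0.0665 0.0731 0.0796] y [-185.8   16. ] line slope 0.0119 x@-84 3.0
   stop -1 39 x [-23.9 -11.8] y [-185.  -156.8]
   stop 1 46 x [16.5 29.4] y [-186.1 -157.3]
   jaw -1 39 x [-25.5 -12.6] y [-11.4  15.8]
   jaw 1 43 x [12.3 28.9] y [-12.1  17.3]
top 243 z [0.0688 0.0734 0.0806] y [-180.8   20.5] line slope -0.0602 x@-84 -4.6
   stop -1 37 x [-24.8 -14. ] y [-179.7 -153.7]
   stop 1 34 x [14.7 24.4] y [-181.7 -155.6]
   jaw -1 35 x [-24.8 -14.3] y [-5.9 19.7]
module 237 y pct [-158.5 -136.    -8.1] x [-47.1  50.3]
((-27.08094024658203, -141.6060028076172), (36.19769287109375, 32.98252868652344), 87.03510284423828)Traceback (most recent call last):
  File "j.py", line 23, in <module>
    pts=np.array(pts)[3:-3]; k=np.polyfit(pts[:,0],pts[:,1],1); print("side slope",k[0].round(4),"x",(1000*k[1]).round(1),len(pts))
                               ~~~~~~~~~~^^^^^^^^^^^^^^^^^^^^^
    raise TypeError("expected non-empty vector for x")
TypeError: expected non-empty vector for x
```

View pics/wrist5.png

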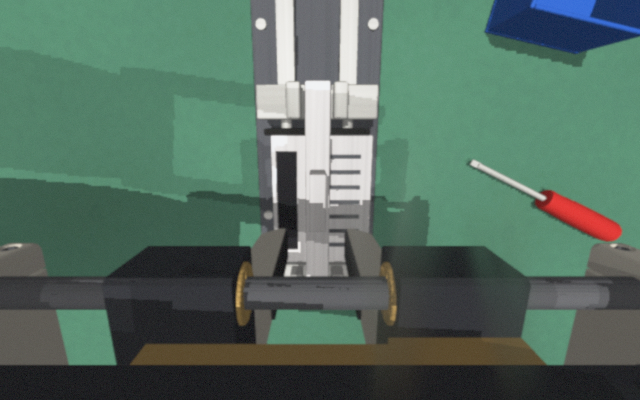

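The wrist view shows the bar down between the jaw's lugs at (293,100) and (341,100). Its top is at 71.6 mm, where 72 mm is expected. I make one check of the module's squareness against the plate in this same image.

```bash
python3 - <<'E'
from h import *
f=np.load("wrist5.npz");p,d,K,E=(f[k] for k in"pdKE");P=cloud(d,K,E);z=P[...,2]
O=np.array([.5148,.0865]);a=np.radians(2.75);ex=np.array([np.cos(a),np.sin(a)]);ey=np.array([-np.sin(a),np.cos(a)])
def edge(zl,zh,zt,rows,pick,lim):
    q=[]
    for r in rows:
        c=np.flatnonzero((z[r]>zl)&(z[r]<zh)&(abs((P[r,:,:2]-O)@ex)<lim))
        if len(c): w=ray(K,E,pick(c),r,zt)[:2]-O;q.append((w@ey,w@ex))
    q=np.array(q);k=np.polyfit(q[:,0],q[:,1],1);q=q[abs(q[:,1]-np.polyval(k,q[:,0]))<.002];k=np.polyfit(q[:,0],q[:,1],1);return k[0].round(4),len(q),(1000*q[:,1].mean()).round(1)
for n,pk in(("L",np.min),("R",np.max)):
    print(n,"module",edge(.044,.06,.052,range(145,225),pk,.062),"plate",edge(.006,.02,.012,range(5,80),pk,.075))
V=p.max(-1); m=(z>.046)&(z<.058)&(V>120); yy=(P[...,:2]-O)@ey*1000; xx=(P[...,:2]-O)@ex*1000
for l,h in((-38,-24),(24,38)):
    g=m&(xx>l)&(xx<h)&(yy<-10);print((l,h),"module y",np.percentile(yy[g],[1,99]).round(1))
print("jaw lug y, stop see above")
E
```

```text
L module (np.float64(-0.0007), 80, np.float64(-42.4)) plate (np.float64(-0.0026), 75, np.float64(-63.5))
R module (np.float64(-0.002), 80, np.float64(52.9)) plate (np.float64(-0.0016), 75, np.float64(64.5))
(-38, -24) module y [-168.1  -10.6]
(24, 38) module y [-163.7  -11.4]
jaw lug y, stop see above
```

The module is square to the plate within about 0.002 rad. I hand the job in.

```bash
python3 -c "
from plant import order
print(order.close_job())"
```

```text
the job is handed in; nothing more can be done
None
```

I handed the job in at about 17 s; no verdict came back. By my measurements the power supply is square to about 0.002 rad and clamped at an estimated 40–45 N, the bar lies rib up in both notches, and the arm is clear.

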